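# Shake-test three packed weight cases and hold out the one that rattles

### The job

Three weight cases are packed in the tray for the calibration service, but in one of them the weight lies loose: first push home the sliding lid that still stands open, then lift the cases out one at a time and shake each briskly lengthwise until you find the one that rattles, putting quiet ones back into their own places in the tray. Finish still holding the rattling case level and still, held out in front of the tray on the robot's side, about 20 cm above the bench, for a colleague to take: do not put it down or let go. All lids stay shut and the other things on the bench are left alone.

Things in the scene. Friction and masses are not known exactly. Their poses are not given: they have to be found in the camera images.
- tray: Fixed grey tray, 172 mm (x, away from the robot) by 290 mm (y, left); origin at the centre of its underside. Base plate 6 mm thick. Front and back rails and ribs at the corners of each place, 21 mm high with tops flared outward as a lead-in, locate three cases side by side at y = +102, 0, -102 mm with 2.5 to 3 mm play all round. The ribs reach only 23 mm in from the rails: the middle of each case's sides is free.
- case_1_mid (a point): Centre, 25 mm above its underside, of one of three identical closed grey weight cases, 150 mm long (x) by 50 wide (y) by 50 high, standing in the tray (any place) on the base plate, long side along the tray's x, z up. Grasp it across its 50 mm width, half-way along. Some 0.5 kg full; weights differ from case to case at random, so heaviness tells nothing.
- case_2_mid (a point): Centre of a second such case (as case_1_mid). Contents: each case holds a 0.2 kg steel weight in a 104 mm long cavity; in two cases a foam insert holds it fast, in the third (any of them) it is loose and slides 73 mm lengthwise, knocking on the ends when the case is shaken or tipped 20 degrees or more along its length.
- case_3_mid (a point): Centre of a third such case (as case_1_mid). When a case is held level and still, its loose weight stays where it last slid: between one end and the other the moment on the hand about the case's width changes by about 0.14 N m; in a quiet case it does not change.
- case_1_lid (a joint): Sliding lid of that case: 0 = fully home (its end flush with the case's front end, towards the robot), grows (m) as it slides out towards the robot. Stiff: about 2 N moves it, and it stays where it is left. One of the three lids starts 20 to 30 mm open; the others are home.
- case_1_lid_push (a point): Middle of that lid's front end, moves with the lid: an upright face 28 mm wide, 13 mm high (lid end and thumb ridge), 41.5 to 55 mm above the case's underside, looking towards the robot. Its x points away from the robot: pushing along +x shuts the lid; the tray holds the case.
- case_2_lid (a joint): Sliding lid of that case: 0 = fully home (its end flush with the case's front end, towards the robot), grows (m) as it slides out towards the robot. Stiff: about 2 N moves it, and it stays where it is left. One of the three lids starts 20 to 30 mm open; the others are home.
- case_2_lid_push (a point): Middle of that lid's front end, moves with the lid: an upright face 28 mm wide, 13 mm high (lid end and thumb ridge), 41.5 to 55 mm above the case's underside, looking towards the robot. Its x points away from the robot: pushing along +x shuts the lid; the tray holds the case.
- case_3_lid (a joint): Sliding lid of that case: 0 = fully home (its end flush with the case's front end, towards the robot), grows (m) as it slides out towards the robot. Stiff: about 2 N moves it, and it stays where it is left. One of the three lids starts 20 to 30 mm open; the others are home.
- case_3_lid_push (a point): Middle of that lid's front end, moves with the lid: an upright face 28 mm wide, 13 mm high (lid end and thumb ridge), 41.5 to 55 mm above the case's underside, looking towards the robot. Its x points away from the robot: pushing along +x shuts the lid; the tray holds the case.
- reagent_bottle_1: Bystander: amber glass reagent bottle with a cap, 54 mm across, 105 mm tall, standing on the left of the tray; origin at the centre of its underside.
- beaker_250: Bystander: clear glass beaker, 72 mm across, 92 mm tall, standing on the right of the tray; origin at the centre of its underside.
- jar_3: Bystander: round sample jar with screw lid, 63 mm across, 72 mm tall, on the right; origin at the centre of its underside.
- tape_roll: Bystander: roll of tape lying flat, 96 mm across, 25 mm high, front right; origin at the centre of its underside.
- lab_book: Bystander: lab notebook lying flat, 210 x 152 x 14 mm, front left; origin at the centre of its underside.

How it is judged:
On the way, in this order (a step that is already met when the one before it is completed fails the run):
1. the open lid is pushed home (all three lids within 3 mm of shut) (value of joint each of case_1_lid, case_2_lid, case_3_lid below 0.003 m), for 0.2 s.
2. the case with the loose weight is lifted clear of the tray (centre over 70 mm up) and shaken (faster than 0.15 m/s or 0.8 rad/s) (((distance between weight_loose_c0 and case_1_mid below 0.075 m and height (world z) of case_1_mid above 0.07 m and (linear speed of case_1 above 0.15 m/s or angular speed of case_1 above 0.8 rad/s)) or (distance between weight_loose_c0 and case_2_mid below 0.075 m and height (world z) of case_2_mid above 0.07 m and (linear speed of case_2 above 0.15 m/s or angular speed of case_2 above 0.8 rad/s)) or (distance between weight_loose_c0 and case_3_mid below 0.075 m and height (world z) of case_3_mid above 0.07 m and (linear speed of case_3 above 0.15 m/s or angular speed of case_3 above 0.8 rad/s)))).
At the end, for the whole second after the job is handed in: Rattling case in the fingers, still, tilt under 0.2 rad, centre 0.14-0.35 m up, 0.10-0.25 m nearer the robot than the tray's centre and within 0.25 m of it sideways, clear of tray and cases. Quiet cases upright within 8 mm of where they began, untouched. All lids within 3 mm of shut (all of step 1 and ((distance between weight_loose_c0 and case_1_mid below 0.075 m and height (world z) of case_1_mid between 0.14 and 0.35 m and x of case_1_mid in the frame of tray between -0.25 and -0.1 m and y of case_1_mid in the frame of tray between -0.25 and 0.25 m and angle between case_1_mid's own z axis and vertical below 0.2 rad and linear speed of case_1 below 0.04 m/s and contact force between the fingers and case_1 above 2 N and contact force between tray and case_1 below 0.1 N and distance of each of case_2_mid, case_3_mid from where it was at the start of the episode below 0.008 m and angle between each of case_2_mid, case_3_mid's own z axis and vertical below 0.05 rad and contact force between each of the fingers, case_1 and case_2 below 0.1 N and contact force between each of the fingers, case_1 and case_3 below 0.1 N) or (distance between weight_loose_c0 and case_2_mid below 0.075 m and height (world z) of case_2_mid between 0.14 and 0.35 m and x of case_2_mid in the frame of tray between -0.25 and -0.1 m and y of case_2_mid in the frame of tray between -0.25 and 0.25 m and angle between case_2_mid's own z axis and vertical below 0.2 rad and linear speed of case_2 below 0.04 m/s and contact force between the fingers and case_2 above 2 N and contact force between tray and case_2 below 0.1 N and distance of each of case_1_mid, case_3_mid from where it was at the start of the episode below 0.008 m and angle between each of case_1_mid, case_3_mid's own z axis and vertical below 0.05 rad and contact force between each of the fingers, case_2 and case_1 below 0.1 N and contact force between each of the fingers, case_2 and case_3 below 0.1 N) or (distance between weight_loose_c0 and case_3_mid below 0.075 m and height (world z) of case_3_mid between 0.14 and 0.35 m and x of case_3_mid in the frame of tray between -0.25 and -0.1 m and y of case_3_mid in the frame of tray between -0.25 and 0.25 m and angle between case_3_mid's own z axis and vertical below 0.2 rad and linear speed of case_3 below 0.04 m/s and contact force between the fingers and case_3 above 2 N and contact force between tray and case_3 below 0.1 N and distance of each of case_1_mid, case_2_mid from where it was at the start of the episode below 0.008 m and angle between each of case_1_mid, case_2_mid's own z axis and vertical below 0.05 rad and contact force between each of the fingers, case_3 and case_1 below 0.1 N and contact force between each of the fingers, case_3 and case_2 below 0.1 N))); the arm keeps its last pose, push and grip.
It fails at once if a bystander is moved more than 30 mm (distance of any of reagent_bottle_1, beaker_250, jar_3, tape_roll, lab_book from where it was at the start of the episode above 0.03 m).
It also fails if it takes over 72 s, if anything falls off the work surface, if the arm or the gripper's body presses on something with over 40 N, if the wrist force passes 120 N, or if a joint passes its speed limit or range.

### The arm

A 6-joint arm with a two-finger parallel gripper is mounted at the origin on a cart in front of the work surface, level with it; the furniture and walls round the work are solid. World frame = base frame: x ahead of the robot, y to its left, z up, the work surface at z = 0. Lengths are in m, angles in rad, forces in N, time in s.
With the tool pointing down it reaches from about 0.35 to 0.975 m from the base axis. Payload 4.9 kg.
Tool frame: the origin (TCP) lies at the very end of the fingers, on their centre line; the grasp point (between the pads) lies 19 mm behind it (manip.hold_point_z is the distance from the TCP to the grasp point, in m); z points along the fingers, x is the direction in which the jaws open and shut, and the axes are right-handed (so a half turn about z gives the same grasp; the last joint's range is limited). The gripper opens to 85 mm and grips with 20 to 120 N. Pads are 22 mm wide; open, the fingers measure 114 mm over their backs; the gripper's body (76 mm by 85 mm) begins 54 mm behind the grasp point. The pads swing forward as they close: fully open they stand 13 mm farther back than shut.
Start: joints at [1.222, 0.053, 1.613, -0, 1.476, -0.119], TCP at [0.142, 0.609, 0.231] pointing down, gripper open.
Joint ranges: [-3.01, 3.01], [-1.01, 2.22], [0.06, 2.58], [-1.02, 4.17], [0.09, 2.62], [-3.14, 3.14]. Speed limits (rad/s): [2.57, 2.57, 3.14, 3.14, 3.14, 3.14].

### API

Orientations are given as a unit quaternion [w, x, y, z].
In Python, from plant import manip gives the robot as it stands.
- The arm moves only by the shell command python3 -m handwheel 'ROWS' [OPENING]. ROWS is JSON, a list of rows, each an object of numbers: "dx", "dy", "dz": the shift along the tool's x, y, z in m; "ax", "ay", "az": the turn, a rotation vector about the tool's x, y, z in rad. In form: [{"dx": .., "dy": .., "dz": .., "ax": .., "ay": .., "az": ..}, ...]. A call has 1 to 5 rows; each row is the pose to reach, as a shift and turn from the pose commanded when the call began, along the tool's axes at that moment; what a row does not reach only later rows make up. A row lasts 1/8 s, in which the tool goes at most 62.5 mm and 10.7 degrees, less where a joint would pass 70% of its speed; a pose out of reach is approached as far as the arm can. A call with a gripper value outside its range is refused whole. OPENING is the closure in counts, from 0 (fully open) to 255 (shut), set as the call begins (- or left out, the last holds). The fingers move at their own pace and stop on an object; the grip force is fixed at half the most. Time passes only in rows, so rows that repeat a pose let the fingers close. It gives the time, the measured TCP pose, the force and the opening at its end, in the units of the state.
- manip.state(): the state, without advancing time (a new reading comes with each control period).
- manip.grab_frame(name): name is "side" or "top" or "wrist"; returns a dict with "image" (480x640x3 uint8, blue, green, red), "z_map" (480x640 float32, m along the optical axis (not along the pixel's ray), 0 where there is no reading), "K" (3x3 intrinsics, pixels), "xyz" and "rotation" of the camera in the world. Camera axes: x right, y up, looking along -z (the intrinsics and any distortion apply to the point x, -y, -z); pixel columns grow to the right and rows downward; lengths in m; the calibration is good to about 2 mm. A picture is of the moment at which its call begins.
- manip.job_done(): hands the job in, once; it reports no verdict.
The state is a dict: "time": time; "joint_pos": joint angles; "joint_vel": joint speeds; "joint_efforts": joint torques, N m; "tool_pos": TCP position; "tool_rot": TCP orientation; "contact_force": force on the tool from outside, world axes, zero at the start; "ft_torque": the same for the moment, N m; "gripper_width": opening from 0.0 (shut) to 1.0 (fully open).
Only numpy, scipy, OpenCV 4.12 (cv2) and the standard library are available. Lean on these libraries where they do the work, as an engineer would, in place of code of your own. Each camera call takes 0.05 s, during which the arm holds its last target.

## Working session

There is one attempt and no reset: what is moved stays moved. The work goes in short steps, Python scripts to look and compute and a shell command to move; the robot and the scene stay as the last step left them, time stands still between calls to the robot, and variables do not carry over. Pictures are saved under pics/ and viewed, and the job is handed in when it is done.

```bash
ls; mkdir -p pics; python3 - <<'E'
from plant import manip
import cv2,numpy as np
print(manip.state(), manip.hold_point_z)
for n in ["side","top","wrist"]:
    f=manip.grab_frame(n); cv2.imwrite(f"pics/{n}0.png",f["image"]); print(n,f["K"],f["xyz"],f["rotation"])
    np.savez(f"{n}0.npz",**{k:np.array(v) for k,v in f.items()})
E
```

```text
pics
{'time': 0.0, 'joint_pos': array([ 1.22203966e+00,  5.33409257e-02,  1.61434290e+00,  2.18244321e-06,
        1.47596181e+00, -1.19013610e-01]), 'joint_vel': array([-0.00064158, -0.00086566,  0.00033095,  0.00101931,  0.00041885,
        0.00214244]), 'joint_efforts': array([-1.01888570e-03, -3.93691671e+01, -3.70169950e+01, -8.96865072e-05,
        6.87075168e-03,  1.77015232e-05]), 'tool_pos': array([0.14211891, 0.60797696, 0.23004367]), 'tool_rot': array([ 5.36930630e-04,  7.83494178e-01,  6.21398278e-01, -8.74862851e-04]), 'contact_force': array([-0.09531588,  0.10373717,  0.21636315]), 'ft_torque': array([-0.05530084,  0.02455791, -0.03464043]), 'gripper_width': 1.0007355604858221} 0.0187
side [[505.61945705   0.         318.41192666]
 [  0.         505.61945705 234.48238545]
 [  0.           0.           1.        ]] [-0.16340933 -1.09335026  0.82689476] [ 0.82966841  0.4834758  -0.13990266 -0.24151341]
top [[510.71724      0.         318.48709083]
 [  0.         510.71724    235.45362406]
 [  0.           0.           1.        ]] [0.43943766 0.02154951 1.59794007] [-0.7029767  -0.02646902  0.02822165  0.71015962]
wrist [[379.40334259   0.         321.0277274 ]
 [  0.         379.40334259 240.26412728]
 [  0.           0.           1.        ]] [0.06435817 0.62513968 0.37261419] [ 0.77317895 -0.12522137 -0.09876476  0.61380733]
```

View pics/top0.png

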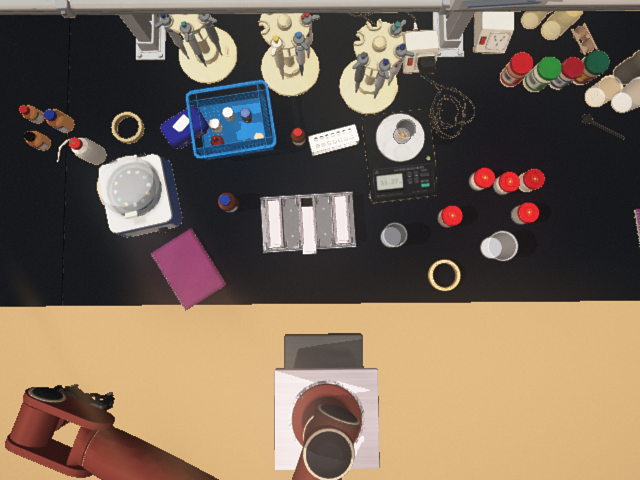

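View pics/side0.png

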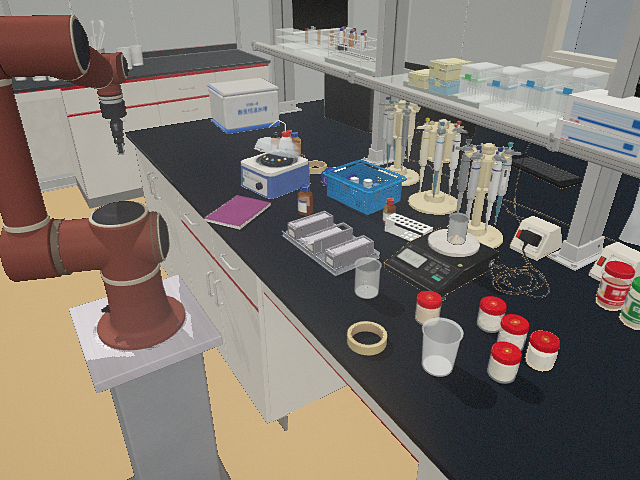

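The top view shows the tray around pixel (308,222), with three cases and the middle lid standing out toward the robot at about (308,250). Next I measure with depth.

```bash
cat > h.py <<'E'
import numpy as np,cv2
from scipy.spatial.transform import Rotation as R
def rot(q): return R.from_quat([q[1],q[2],q[3],q[0]]).as_matrix()
def cloud(f):
    K=f["K"];z=f["z_map"];v,u=np.mgrid[:480,:640]
    p=np.stack([(u-K[0,2])/K[0,0]*z,-(v-K[1,2])/K[1,1]*z,-z],-1)
    return p@rot(f["rotation"]).T+f["xyz"]
E
python3 - <<'E'
from h import *
f=dict(np.load("top0.npz")); P=cloud(f); im=f["image"]
c=im[180:265,245:375]; cv2.imwrite("pics/crop0.png",cv2.resize(c,None,fx=6,fy=6,interpolation=cv2.INTER_NEAREST))
Z=P[...,2]; print("bench",np.median(Z[260:290,300:400]))
for v in (200,222,240): print(v,[f"{u}:{1000*Z[v,u]:.0f}" for u in range(256,362,2)])
for u in (275,308,339): print(u,[f"{v}:{1000*Z[v,u]:.0f}" for v in range(188,260,2)])
m=(Z>.035)&(Z<.07); m[:185]=0;m[262:]=0;m[:,:258]=0;m[:,360:]=0
n,l,s,ct=cv2.connectedComponentsWithStats(m.astype(np.uint8))
for i in range(1,n):
    if s[i,4]>60:
        q=P[l==i]; pts=q[:,:2].astype(np.float32); r=cv2.minAreaRect(pts)
        print(s[i],q.min(0),q.max(0),r, np.median(q[:,2]))
m=(Z>.003)&(Z<.07); m[:185]=0;m[262:]=0;m[:,:250]=0;m[:,368:]=0
q=P[m]; print("tray",cv2.minAreaRect(q[:,:2].astype(np.float32)))
E
```

```text
bench -0.0010452123603313934
200 ['256:-3', '258:-1', '260:-1', '262:13', '264:13', '266:55', '268:49', '270:47', '272:44', '274:48', '276:46', '278:56', '280:53', '282:11', '284:17', '286:6', '288:1', '290:2', '292:0', '294:7', '296:16', '298:48', '300:52', '302:45', '304:46', '306:44', '308:43', '310:49', '312:56', '314:56', '316:14', '318:2', '320:2', '322:-0', '324:1', '326:-1', '328:18', '330:13', '332:50', '334:49', '336:53', '338:50', '340:53', '342:50', '344:44', '346:59', '348:14', '350:24', '352:12', '354:-5', '356:-1', '358:1', '360:1']
222 ['256:3', '258:-6', '260:2', '262:2', '264:8', '266:51', '268:61', '270:53', '272:53', '274:48', '276:48', '278:54', '280:59', '282:52', '284:7', '286:5', '288:6', '290:3', '292:7', '294:4', '296:3', '298:2', '300:53', '302:56', '304:45', '306:53', '308:48', '310:59', '312:50', '314:58', '316:-1', '318:5', '320:-3', '322:3', '324:7', '326:3', '328:5', '330:5', '332:0', '334:60', '336:51', '338:55', '340:49', '342:47', '344:56', '346:49', '348:53', '350:6', '352:2', '354:3', '356:-0', '358:0', '360:-1']
240 ['256:-6', '258:-2', '260:-1',
[... 1647 characters left out ...]
 -0.02245167  0.06657574] ((0.6108046174049377, -0.05134052038192749), (0.15052567422389984, 0.05057206749916077), 2.8818678855895996) 0.05215399136482923
[298 196  20  58 923] [0.5058247  0.02184436 0.03805243] [0.68087688 0.07867775 0.06777481] ((0.5928283333778381, 0.050172291696071625), (0.17551548779010773, 0.05052405595779419), 3.0637199878692627) 0.051660511175767976
[265 198  19  50 830] [0.52484788 0.12448053 0.03500328] [0.67566654 0.17926831 0.0652299 ] ((0.599905252456665, 0.15222325921058655), (0.15035900473594666, 0.05043928697705269), 2.936743974685669) 0.05198723026735319
tray ((0.6031006574630737, 0.04793018102645874), (0.3687613308429718, 0.2398923635482788), 89.4501953125)
```

View pics/crop0.png

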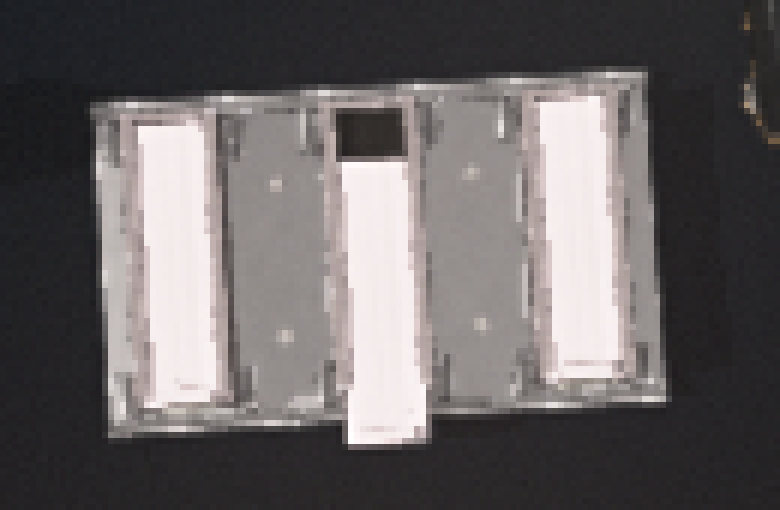

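```bash
cat >> h.py <<'E'
YAW=np.deg2rad(3.0); C=np.array([.6054,.0504]); ux=np.array([np.cos(YAW),np.sin(YAW)]); uy=np.array([-ux[1],ux[0]])
def tw(x,y,z): return np.r_[C+x*ux+y*uy,z]   # tray-frame -> world
def goal(p,yaw=YAW,n=1,tilt=0.):
    from plant import manip
    s=manip.state(); R0=rot(s["tool_rot"])
    Rg=np.column_stack([[-np.sin(yaw),np.cos(yaw),0],[np.cos(yaw),np.sin(yaw),0],[0,0,-1]])
    d=R0.T@(np.array(p)-s["tool_pos"]); r=R.from_matrix(R0.T@Rg).as_rotvec()
    print("t",round(s["time"],2),"tcp",s["tool_pos"].round(4),"F",s["contact_force"].round(2),"T",s["ft_torque"].round(3),"g",round(s["gripper_width"],3))
    print("d",d.round(4),"r",r.round(4),"| per row n=%d"%n,(d/n).round(4),(r/n).round(4))
E
python3 -c "
from h import *
print(tw(-.16,0,.2)); goal(tw(-.16,0,.20),n=12)"
```

```text
[0.44561927 0.04202625 0.2       ]
t 0.15 tcp [0.1422 0.6081 0.2303] F [ 0.21 -0.4  -0.34] T [-0.043  0.038  0.006] g 1.0
d [-0.482   0.4244  0.031 ] r [-0.0004  0.0016 -0.2822] | per row n=12 [-0.0402  0.0354  0.0026] [-0.      0.0001 -0.0235]
```

```bash
python3 -m handwheel '[{"dx":-0.03,"dy":0.027},{"dx":-0.07,"dy":0.062},{"dx":-0.11,"dy":0.097},{"dx":-0.15,"dy":0.132},{"dx":-0.19,"dy":0.167}]' 255
python3 -m handwheel '[{"dx":-0.04,"dy":0.035},{"dx":-0.08,"dy":0.07},{"dx":-0.12,"dy":0.105},{"dx":-0.16,"dy":0.14},{"dx":-0.20,"dy":0.176}]'
python3 -c "
from h import *
goal(tw(-.16,0,.20),n=3)"
```

```text
t 0.15 tcp [0.1422 0.6081 0.2303] F [ 0.21 -0.4  -0.34] T [-0.043  0.038  0.006] g 1.0
d [-0.482   0.4244  0.031 ] r [-0.0004  0.0016 -0.2822] | per row n=3 [-0.1607  0.1415  0.0103] [-0.0001  0.0005 -0.0941]invalid input at $[0]: expected keys dx, dy, dz, ax, ay, az
invalid input at $[0]: expected keys dx, dy, dz, ax, ay, az
```

All six keys are required in each row.

```bash
python3 -m handwheel '[{"dx":-0.03,"dy":0.027,"dz":0,"ax":0,"ay":0,"az":0},{"dx":-0.07,"dy":0.062,"dz":0,"ax":0,"ay":0,"az":0},{"dx":-0.11,"dy":0.097,"dz":0,"ax":0,"ay":0,"az":0},{"dx":-0.15,"dy":0.132,"dz":0,"ax":0,"ay":0,"az":0},{"dx":-0.19,"dy":0.167,"dz":0,"ax":0,"ay":0,"az":0}]' 255
python3 -m handwheel '[{"dx":-0.04,"dy":0.035,"dz":0,"ax":0,"ay":0,"az":0},{"dx":-0.08,"dy":0.07,"dz":0,"ax":0,"ay":0,"az":0},{"dx":-0.12,"dy":0.105,"dz":0,"ax":0,"ay":0,"az":0},{"dx":-0.16,"dy":0.14,"dz":0,"ax":0,"ay":0,"az":0},{"dx":-0.20,"dy":0.176,"dz":0,"ax":0,"ay":0,"az":0}]'
python3 -c "
from h import *
goal(tw(-.16,0,.20),n=3)"
```

```text
time: 0.78
tool_pos: [0.262, 0.3839, 0.231]
tool_rot: [0.0, 0.783, 0.622, -0.0]
contact_force: [0.6, 0.5, -0.4]
gripper_width: -0.001
time: 1.4
tool_pos: [0.3879, 0.1491, 0.2312]
tool_rot: [0.0, 0.783, 0.621, 0.0]
contact_force: [0.6, -0.2, 0.0]
gripper_width: -0.001
t 1.4 tcp [0.3879 0.1491 0.2312] F [ 0.59 -0.19  0.03] T [0.037 0.02  0.011] g -0.001
d [-0.0911  0.0806  0.0312] r [ 0.0005 -0.0003 -0.282 ] | per row n=3 [-0.0304  0.0269  0.0104] [ 0.0002 -0.0001 -0.094 ]
```

```bash
python3 -m handwheel '[{"dx":-0.03,"dy":0.027,"dz":0.01,"ax":0,"ay":0,"az":-0.094},{"dx":-0.06,"dy":0.054,"dz":0.02,"ax":0,"ay":0,"az":-0.188},{"dx":-0.091,"dy":0.0805,"dz":0.031,"ax":0,"ay":0,"az":-0.282},{"dx":-0.091,"dy":0.0805,"dz":0.031,"ax":0,"ay":0,"az":-0.282}]'
python3 -c "
from h import *
import plant
from plant import manip
f=manip.grab_frame('wrist');cv2.imwrite('pics/w1.png',f['image'])
goal(tw(-.13,0,.051),n=4)"
```

```text
time: 1.9
tool_pos: [0.445, 0.0419, 0.1989]
tool_rot: [-0.001, 0.69, 0.724, -0.001]
contact_force: [0.2, 0.1, 0.2]
gripper_width: -0.004
t 1.95 tcp [0.4448 0.0431 0.1995] F [-0.34  0.95  0.39] T [ 0.038 -0.007  0.025] g -0.007
d [-0.0011  0.031   0.1485] r [-0.002  -0.0005 -0.0032] | per row n=4 [-0.0003  0.0078  0.0371] [-0.0005 -0.0001 -0.0008]
```

View pics/w1.png

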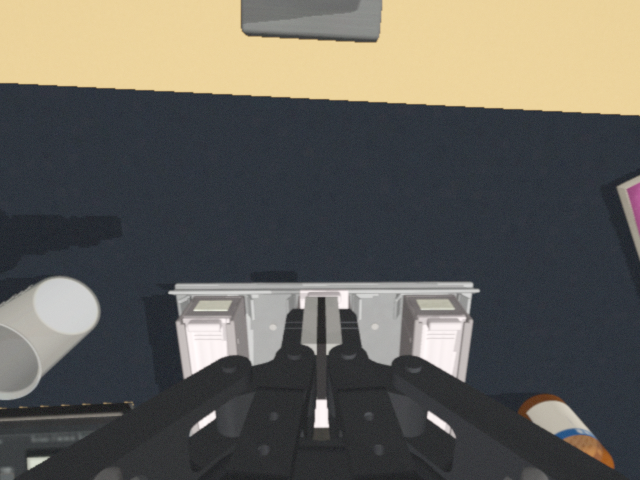

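The wrist view shows the fingers closed and centred at (320,300) on the middle case. The tray's front rail is at row 288. Now I go down and push.

```bash
python3 -m handwheel '[{"dx":0,"dy":0.006,"dz":0.03,"ax":0,"ay":0,"az":0},{"dx":0,"dy":0.014,"dz":0.07,"ax":0,"ay":0,"az":0},{"dx":0,"dy":0.022,"dz":0.11,"ax":0,"ay":0,"az":0},{"dx":0,"dy":0.026,"dz":0.148,"ax":0,"ay":0,"az":0},{"dx":0,"dy":0.026,"dz":0.148,"ax":0,"ay":0,"az":0}]'
python3 -c "
from h import *
from plant import manip
f=manip.grab_frame('side');cv2.imwrite('pics/s1.png',cv2.resize(f['image'][180:290,230:400],None,fx=4,fy=4))
goal(tw(-.086,0,.051),n=4)"
```

```text
time: 2.58
tool_pos: [0.4681, 0.0463, 0.0495]
tool_rot: [-0.003, 0.688, 0.726, -0.002]
contact_force: [-0.0, 0.2, 0.5]
gripper_width: 0.0
t 2.62 tcp [0.47   0.0461 0.0518] F [ 0.77  0.84 -0.14] T [-0.063 -0.052 -0.03 ] g 0.0
d [-0.0028  0.0494  0.0007] r [-0.0026 -0.0005  0.0008] | per row n=4 [-0.0007  0.0124  0.0002] [-0.0007 -0.0001  0.0002]
```

View pics/s1.png

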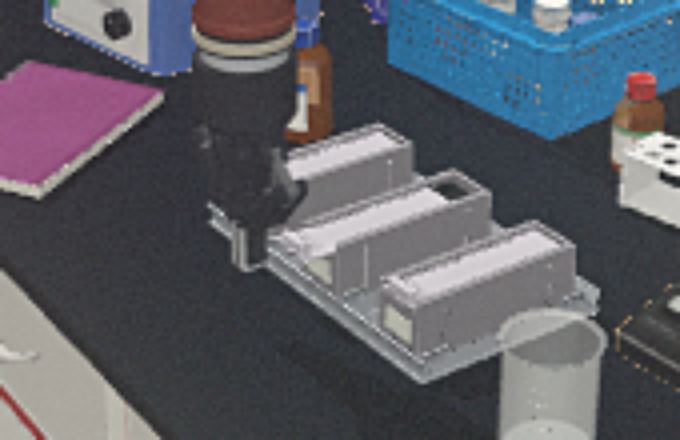

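The side view shows the closed fingers in front of the middle lid, around (250,240) in the crop, at lid height. Pushing in small steps.

```bash
python3 -m handwheel '[{"dx":0,"dy":0.008,"dz":0,"ax":0,"ay":0,"az":0},{"dx":0,"dy":0.016,"dz":0,"ax":0,"ay":0,"az":0},{"dx":0,"dy":0.024,"dz":0,"ax":0,"ay":0,"az":0},{"dx":0,"dy":0.032,"dz":0,"ax":0,"ay":0,"az":0},{"dx":0,"dy":0.04,"dz":0,"ax":0,"ay":0,"az":0}]'
python3 -m handwheel '[{"dx":0,"dy":0.002,"dz":0,"ax":0,"ay":0,"az":0},{"dx":0,"dy":0.004,"dz":0,"ax":0,"ay":0,"az":0}]'
python3 -c "
from h import *
goal(tw(-.086,0,.051),n=4)"
```

```text
time: 3.25
tool_pos: [0.5114, 0.0472, 0.0523]
tool_rot: [-0.0, 0.688, 0.725, -0.0]
contact_force: [-2.8, 0.0, 2.3]
gripper_width: -0.002
time: 3.5
tool_pos: [0.515, 0.0474, 0.0521]
tool_rot: [-0.0, 0.688, 0.725, -0.0]
contact_force: [-2.2, -0.3, 2.1]
gripper_width: 0.001
t 3.5 tcp [0.515  0.0474 0.0521] F [-2.2  -0.28  2.12] T [-0.066  0.347 -0.032] g 0.001
d [-0.0017  0.0045  0.0011] r [-0.0006  0.     -0.0001] | per row n=4 [-0.0004  0.0011  0.0003] [-0.0002  0.     -0.    ]
```

```bash

for i in 1 2 3; do python3 -m handwheel '[{"dx":0,"dy":0.001,"dz":0,"ax":0,"ay":0,"az":0},{"dx":0,"dy":0.002,"dz":0,"ax":0,"ay":0,"az":0}]' | egrep 'pos|force'; done
python3 -c "
from h import *
from plant import manip
f=manip.grab_frame('top');cv2.imwrite('pics/t2.png',cv2.resize(f['image'][180:265,245:375],None,fx=6,fy=6,interpolation=cv2.INTER_NEAREST))
f=manip.grab_frame('wrist');cv2.imwrite('pics/w2.png',f['image'])
goal(tw(-.086,0,.051),n=4)"
```

```text
tool_pos: [0.5169, 0.0475, 0.0522]
contact_force: [-2.3, 0.0, 0.1]
tool_pos: [0.5188, 0.0476, 0.0522]
contact_force: [-4.7, 0.1, 1.0]
tool_pos: [0.52, 0.0477, 0.0521]
contact_force: [-5.8, -1.3, 4.0]
t 4.35 tcp [0.5202 0.0477 0.0521] F [-5.82 -1.13  2.93] T [-0.065  0.915 -0.052] g 0.0
d [-0.0018 -0.0007  0.0011] r [-0.0026 -0.0002 -0.0001] | per row n=4 [-0.0005 -0.0002  0.0003] [-0.0007 -0.     -0.    ]
```

View pics/w2.png

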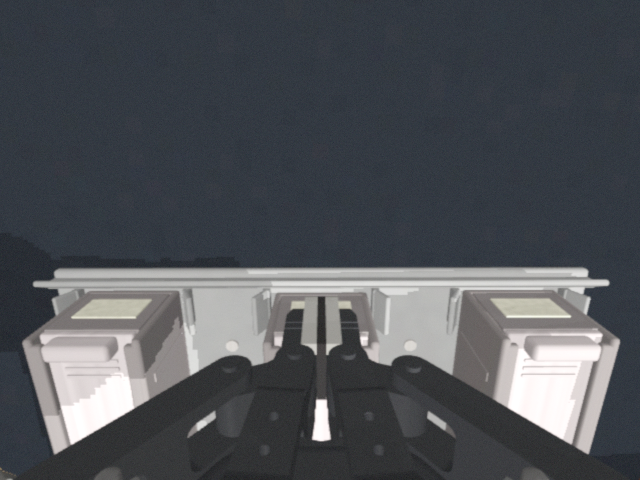

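View pics/t2.png

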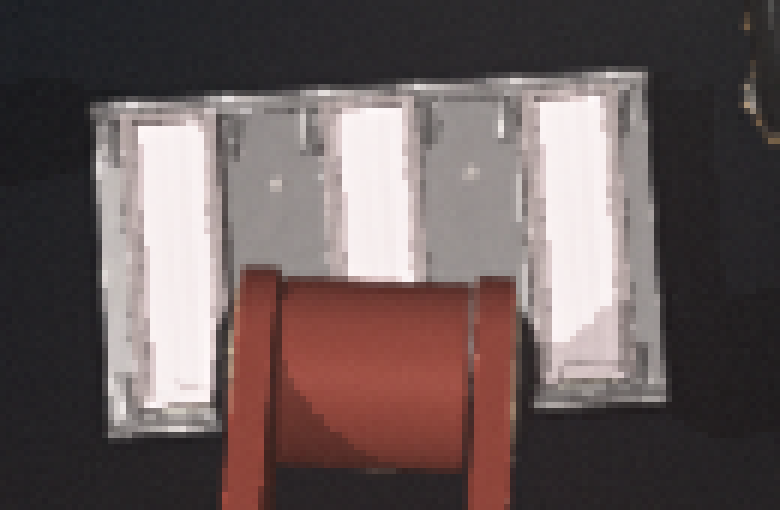

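The top view shows the dark gap at the back of the middle case is gone. The lid looks shut, so I press slightly more to confirm the hard stop.

```bash

for i in 1 2; do python3 -m handwheel '[{"dx":0,"dy":0.001,"dz":0,"ax":0,"ay":0,"az":0},{"dx":0,"dy":0.002,"dz":0,"ax":0,"ay":0,"az":0}]' | egrep 'pos|force'; done
python3 -m handwheel '[{"dx":0,"dy":-0.01,"dz":0,"ax":0,"ay":0,"az":0},{"dx":0,"dy":-0.035,"dz":0,"ax":0,"ay":0,"az":0},{"dx":0,"dy":-0.04,"dz":-0.05,"ax":0,"ay":0,"az":0},{"dx":0,"dy":-0.04,"dz":-0.1,"ax":0,"ay":0,"az":0},{"dx":0,"dy":-0.04,"dz":-0.1,"ax":0,"ay":0,"az":0}]' 0
python3 -c "
from h import *
from plant import manip
f=manip.grab_frame('wrist');cv2.imwrite('pics/w3.png',f['image'])
f=manip.grab_frame('top');cv2.imwrite('pics/t3.png',cv2.resize(f['image'][180:265,245:375],None,fx=6,fy=6,interpolation=cv2.INTER_NEAREST))
np.savez('top3.npz',**{k:np.array(v) for k,v in f.items()})
goal(tw(0,-.102,.15),n=4)"
```

```text
tool_pos: [0.5219, 0.0478, 0.0521]
contact_force: [-7.4, -0.9, 5.6]
tool_pos: [0.5219, 0.0479, 0.052]
contact_force: [-16.6, -0.4, 11.8]
time: 5.48
tool_pos: [0.489, 0.0457, 0.1583]
tool_rot: [0.005, 0.688, 0.725, 0.004]
contact_force: [-0.1, 0.3, 0.3]
gripper_width: 0.997
t 5.58 tcp [0.4858 0.0458 0.1531] F [-1.02  0.79 -0.5 ] T [-0.036  0.007 -0.001] g 0.999
d [-0.1037  0.1197  0.0034] r [ 0.0029  0.0002 -0.0002] | per row n=4 [-0.0259  0.0299  0.0009] [ 0.0007  0.     -0.    ]
```

View pics/w3.png

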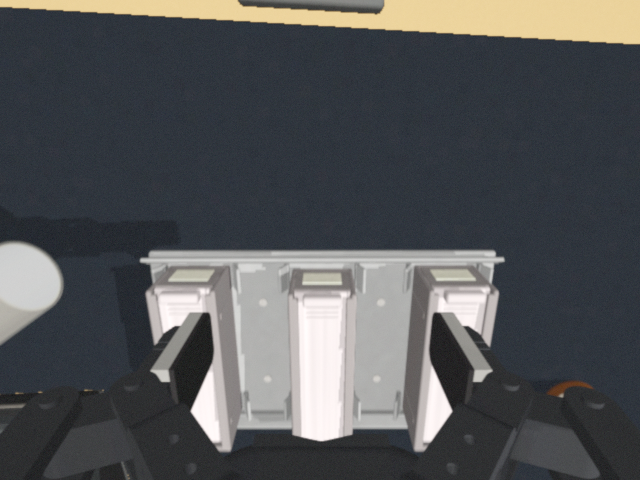

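View pics/t3.png

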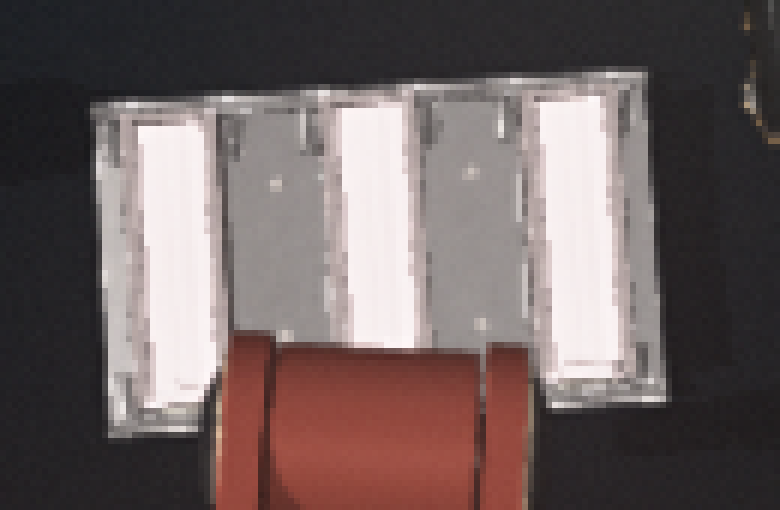

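The wrist view shows all three lid ridges flush with the case fronts (rows about 295). The push met a hard stop at 17 N with no further motion. I grasp the middle case first.

```bash
python3 -c "
from h import *
goal(tw(0.002,0,.12),n=4)"
python3 -m handwheel '[{"dx":0,"dy":0.03,"dz":0,"ax":0,"ay":0,"az":0},{"dx":0.001,"dy":0.08,"dz":0.01,"ax":0,"ay":0,"az":0},{"dx":0.001,"dy":0.122,"dz":0.03,"ax":0,"ay":0,"az":0},{"dx":0.001,"dy":0.122,"dz":0.033,"ax":0,"ay":0,"az":0},{"dx":0.001,"dy":0.122,"dz":0.033,"ax":0,"ay":0,"az":0}]'
python3 -c "
from h import *
goal(tw(0.002,0,.014),n=4)"
```

```text
t 5.58 tcp [0.4858 0.0458 0.1531] F [-1.02  0.79 -0.5 ] T [-0.036  0.007 -0.001] g 0.999
d [-0.0017  0.1216  0.0334] r [ 0.0029  0.0002 -0.0002] | per row n=4 [-0.0004  0.0304  0.0084] [ 0.0007  0.     -0.    ]
time: 6.2
tool_pos: [0.6053, 0.0533, 0.1171]
tool_rot: [-0.001, 0.688, 0.725, -0.001]
contact_force: [-1.1, 0.9, 0.1]
gripper_width: 1.001
t 6.2 tcp [0.6053 0.0533 0.1171] F [-1.07  0.9   0.07] T [-0.028  0.035  0.061] g 1.001
d [-0.0029  0.0023  0.1031] r [-0.0039 -0.0004 -0.0001] | per row n=4 [-0.0007  0.0006  0.0258] [-0.001  -0.0001 -0.    ]
```

```bash
python3 -m handwheel '[{"dx":-0.002,"dy":0.001,"dz":0.02,"ax":0,"ay":0,"az":0},{"dx":-0.002,"dy":0.001,"dz":0.055,"ax":0,"ay":0,"az":0},{"dx":-0.002,"dy":0.001,"dz":0.085,"ax":0,"ay":0,"az":0},{"dx":-0.002,"dy":0.001,"dz":0.103,"ax":0,"ay":0,"az":0},{"dx":-0.002,"dy":0.001,"dz":0.103,"ax":0,"ay":0,"az":0}]'
python3 -c "
from h import *
from plant import manip
f=manip.grab_frame('side');cv2.imwrite('pics/s4.png',cv2.resize(f['image'][180:290,230:400],None,fx=4,fy=4))
goal(tw(0.002,0,.014),n=4)"
```

```text
time: 6.82
tool_pos: [0.6063, 0.0512, 0.0147]
tool_rot: [-0.001, 0.688, 0.725, -0.001]
contact_force: [0.3, 0.4, 0.6]
gripper_width: 1.0
t 6.88 tcp [0.6077 0.0512 0.0162] F [ 0.25 -0.69  0.72] T [ 0.024 -0.041 -0.017] g 1.003
d [-0.0007 -0.0003  0.0022] r [-0.0003 -0.     -0.0002] | per row n=4 [-0.0002 -0.0001  0.0006] [-0.0001 -0.     -0.0001]
```

View pics/s4.png

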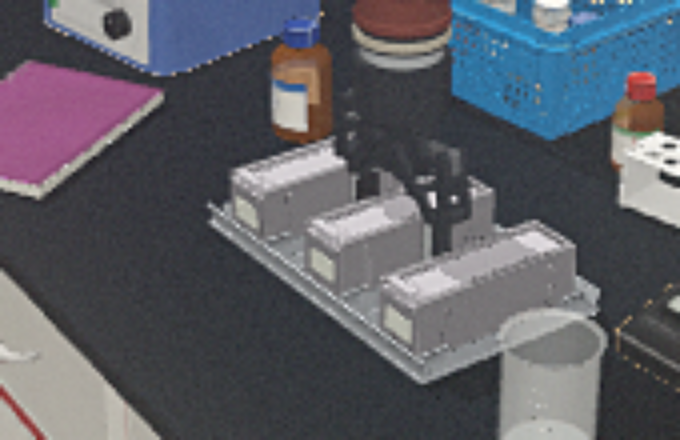

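The side view shows the fingers straddling the middle case, at about (440,220), clear of its neighbours. Closing and lifting.

```bash
python3 -m handwheel '[{"dx":0,"dy":0,"dz":0,"ax":0,"ay":0,"az":0},{"dx":0,"dy":0,"dz":0,"ax":0,"ay":0,"az":0},{"dx":0,"dy":0,"dz":0,"ax":0,"ay":0,"az":0},{"dx":0,"dy":0,"dz":0,"ax":0,"ay":0,"az":0},{"dx":0,"dy":0,"dz":0,"ax":0,"ay":0,"az":0}]' 255
python3 -c "
from h import *
goal(tw(0.002,0,.014),n=4)"
python3 -m handwheel '[{"dx":0,"dy":0,"dz":-0.01,"ax":0,"ay":0,"az":0},{"dx":0,"dy":0,"dz":-0.03,"ax":0,"ay":0,"az":0},{"dx":0,"dy":0,"dz":-0.06,"ax":0,"ay":0,"az":0},{"dx":0,"dy":0,"dz":-0.1,"ax":0,"ay":0,"az":0},{"dx":0,"dy":0,"dz":-0.125,"ax":0,"ay":0,"az":0}]'
python3 -m handwheel '[{"dx":0,"dy":0,"dz":0,"ax":0,"ay":0,"az":0},{"dx":0,"dy":0,"dz":0,"ax":0,"ay":0,"az":0},{"dx":0,"dy":0,"dz":0,"ax":0,"ay":0,"az":0}]'
python3 -c "
from h import *
from plant import manip
f=manip.grab_frame('side');cv2.imwrite('pics/s5.png',cv2.resize(f['image'][140:290,230:400],None,fx=4,fy=4))
goal(tw(0.002,0,.014),n=4)
f=manip.grab_frame('side')
goal(tw(0.002,0,.014),n=4)"
```

```text
time: 7.5
tool_pos: [0.6091, 0.0516, 0.0181]
tool_rot: [0.001, 0.688, 0.725, 0.001]
contact_force: [-1.5, 0.9, 5.7]
gripper_width: 0.576
t 7.5 tcp [0.6091 0.0516 0.0181] F [-1.55  0.94  5.65] T [0.284 0.293 0.033] g 0.576
d [-0.001  -0.0017  0.0041] r [ 0.0022 -0.0005 -0.0001] | per row n=4 [-0.0003 -0.0004  0.001 ] [ 0.0006 -0.0001 -0.    ]
time: 8.12
tool_pos: [0.6088, 0.0511, 0.1446]
tool_rot: [0.001, 0.688, 0.725, 0.001]
contact_force: [1.2, 0.2, -5.5]
gripper_width: 0.578
time: 8.5
tool_pos: [0.6066, 0.0512, 0.139]
tool_rot: [-0.001, 0.688, 0.725, -0.001]
contact_force: [-0.3, 0.2, -5.6]
gripper_width: 0.578
t 8.55 tcp [0.6067 0.0513 0.1392] F [ 0.1   0.68 -5.13] T [-0.002  0.016 -0.034] g 0.576
d [-0.0008  0.0011  0.1252] r [-0.0035 -0.0003 -0.0002] | per row n=4 [-0.0002  0.0003  0.0313] [-0.0009 -0.0001 -0.    ]
t 8.6 tcp [0.607  0.0513 0.1395] F [ 0.61  0.4  -5.49] T [ 0.029 -0.021  0.029] g 0.573
d [-0.0008  0.0007  0.1255] r [-0.003  -0.0002 -0.0002] | per row n=4 [-0.0002  0.0002  0.0314] [-0.0007 -0.0001 -0.    ]
```

View pics/s5.png

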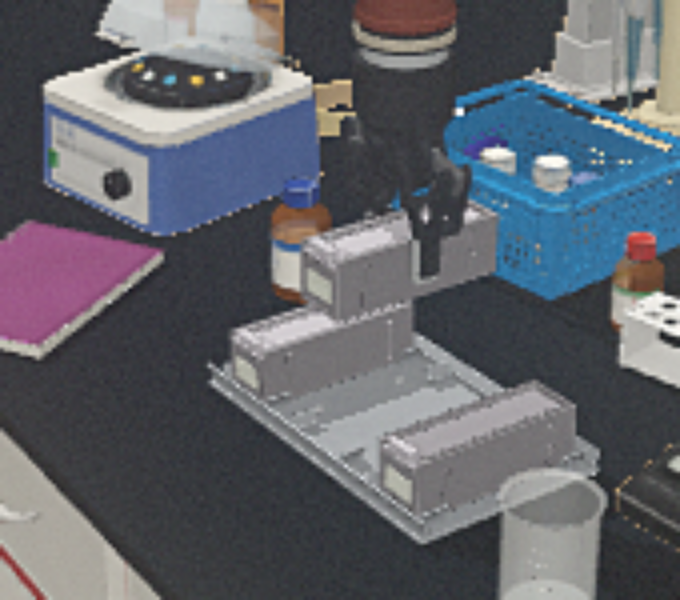

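The side view shows the middle case held level and clear of the tray at (400,260) in the crop. Now the shake, then a tip each way, with the moment averaged after each.

```bash
cat >> h.py <<'E'
def mom(n=8):
    from plant import manip
    T=[];F=[]
    for i in range(n):
        manip.grab_frame('wrist'); s=manip.state(); T.append(s["ft_torque"]);F.append(s["contact_force"])
    T=np.array(T); Tw=T.mean(0); print("t",round(s["time"],2),"tcp",s["tool_pos"].round(4),"T",Tw.round(3),"about width",round(float(Tw[:2]@uy),4),"sd",T.std(0).round(3),"F",np.mean(F,0).round(2),"g",round(s["gripper_width"],3))
E
python3 -c "
from h import *
mom()"
python3 -m handwheel '[{"dx":0,"dy":0.025,"dz":0,"ax":0,"ay":0,"az":0},{"dx":0,"dy":-0.025,"dz":0,"ax":0,"ay":0,"az":0},{"dx":0,"dy":0.025,"dz":0,"ax":0,"ay":0,"az":0},{"dx":0,"dy":-0.025,"dz":0,"ax":0,"ay":0,"az":0},{"dx":0,"dy":0,"dz":0,"ax":0,"ay":0,"az":0}]'
python3 -m handwheel '[{"dx":0,"dy":0,"dz":0,"ax":0.17,"ay":0,"az":0},{"dx":0,"dy":0,"dz":0,"ax":0.34,"ay":0,"az":0},{"dx":0,"dy":0,"dz":0,"ax":0.5,"ay":0,"az":0},{"dx":0,"dy":0,"dz":0,"ax":0.5,"ay":0,"az":0},{"dx":0,"dy":0,"dz":0,"ax":0.5,"ay":0,"az":0}]'
python3 -m handwheel '[{"dx":0,"dy":0,"dz":0,"ax":-0.15,"ay":0,"az":0},{"dx":0,"dy":0,"dz":0,"ax":-0.32,"ay":0,"az":0},{"dx":0,"dy":0,"dz":0,"ax":-0.5,"ay":0,"az":0},{"dx":0,"dy":0,"dz":0,"ax":-0.5,"ay":0,"az":0},{"dx":0,"dy":0,"dz":0,"ax":-0.5,"ay":0,"az":0}]'
python3 -c "
from h import *
mom()"
python3 -m handwheel '[{"dx":0,"dy":0,"dz":0,"ax":-0.17,"ay":0,"az":0},{"dx":0,"dy":0,"dz":0,"ax":-0.34,"ay":0,"az":0},{"dx":0,"dy":0,"dz":0,"ax":-0.5,"ay":0,"az":0},{"dx":0,"dy":0,"dz":0,"ax":-0.5,"ay":0,"az":0},{"dx":0,"dy":0,"dz":0,"ax":-0.5,"ay":0,"az":0}]'
python3 -m handwheel '[{"dx":0,"dy":0,"dz":0,"ax":0.15,"ay":0,"az":0},{"dx":0,"dy":0,"dz":0,"ax":0.32,"ay":0,"az":0},{"dx":0,"dy":0,"dz":0,"ax":0.5,"ay":0,"az":0},{"dx":0,"dy":0,"dz":0,"ax":0.5,"ay":0,"az":0},{"dx":0,"dy":0,"dz":0,"ax":0.5,"ay":0,"az":0}]'
python3 -c "
from h import *
mom()"
```

```text
t 9.0 tcp [0.608  0.0512 0.1413] T [ 0.    -0.003 -0.008] about width -0.0029 sd [0.029 0.041 0.025] F [-0.24 -0.23 -5.53] g 0.579
time: 9.62
tool_pos: [0.5994, 0.0517, 0.1333]
tool_rot: [-0.006, 0.688, 0.725, -0.006]
contact_force: [0.2, -0.1, -5.3]
gripper_width: 0.58
time: 10.25
tool_pos: [0.6083, 0.0513, 0.1413]
tool_rot: [-0.169, 0.667, 0.703, -0.178]
contact_force: [-0.3, -0.1, -5.7]
gripper_width: 0.578
time: 10.88
tool_pos: [0.6083, 0.0512, 0.1429]
tool_rot: [0.0, 0.688, 0.725, 0.0]
contact_force: [0.6, 0.6, -5.3]
gripper_width: 0.575
t 11.28 tcp [0.6084 0.0512 0.141 ] T [-0.013  0.036  0.016] about width 0.0365 sd [0.043 0.026 0.029] F [ 0.23 -0.11 -5.26] g 0.578
time: 11.9
tool_pos: [0.6089, 0.0511, 0.1424]
tool_rot: [0.17, 0.667, 0.703, 0.179]
contact_force: [-8.5, 0.6, -6.7]
gripper_width: 0.576
time: 12.52
tool_pos: [0.6089, 0.0513, 0.1416]
tool_rot: [0.001, 0.688, 0.725, 0.001]
contact_force: [-0.6, 0.2, -5.4]
gripper_width: 0.576
t 12.93 tcp [0.6076 0.0512 0.1416] T [ 0.022 -0.067 -0.003] about width -0.0682 sd [0.038 0.114 0.039] F [ 0.01 -0.26 -5.11] g 0.573
```

```bash
python3 -c "
from h import *
mom(12)"
```

```text
t 13.53 tcp [0.608  0.0512 0.1412] T [-0.002 -0.1    0.003] about width -0.0997 sd [0.039 0.117 0.034] F [-0.26  0.18 -5.46] g 0.575
```

```bash
cat >> h.py <<'E'
def momv(n=16):
    from plant import manip
    T=[]
    for i in range(n):
        manip.grab_frame('wrist'); T.append(manip.state()["ft_torque"]@np.r_[uy,0])
    T=np.array(T); print("t",round(manip.state()["time"],2),"median",np.median(T).round(3),"vals",T.round(3))
E
python3 -c "
from h import *
momv()"
python3 -m handwheel '[{"dx":0,"dy":0,"dz":0,"ax":0.17,"ay":0,"az":0},{"dx":0,"dy":0,"dz":0,"ax":0.34,"ay":0,"az":0},{"dx":0,"dy":0,"dz":0,"ax":0.5,"ay":0,"az":0},{"dx":0,"dy":0,"dz":0,"ax":0.5,"ay":0,"az":0},{"dx":0,"dy":0,"dz":0,"ax":0.5,"ay":0,"az":0}]'
python3 -m handwheel '[{"dx":0,"dy":0,"dz":0,"ax":-0.15,"ay":0,"az":0},{"dx":0,"dy":0,"dz":0,"ax":-0.32,"ay":0,"az":0},{"dx":0,"dy":0,"dz":0,"ax":-0.5,"ay":0,"az":0},{"dx":0,"dy":0,"dz":0,"ax":-0.5,"ay":0,"az":0},{"dx":0,"dy":0,"dz":0,"ax":-0.5,"ay":0,"az":0}]'
python3 -c "
from h import *
momv()"
```

```text
t 14.32 median -0.047 vals [-0.005  0.061 -0.047 -0.208 -0.158 -0.002  0.093 -0.048 -0.175 -0.198
  0.016  0.098 -0.011 -0.187 -0.252 -0.101]
time: 14.95
tool_pos: [0.6082, 0.0513, 0.1413]
tool_rot: [-0.169, 0.667, 0.703, -0.178]
contact_force: [1.2, 0.1, -5.9]
gripper_width: 0.577
time: 15.58
tool_pos: [0.6082, 0.0512, 0.1429]
tool_rot: [0.0, 0.688, 0.725, 0.0]
contact_force: [0.3, -0.2, -4.9]
gripper_width: 0.578
t 16.38 median 0.044 vals [ 0.033  0.001  0.037  0.043  0.099  0.045  0.108  0.07  -0.002  0.069
  0.014  0.074  0.044  0.073  0.036  0.082]
```

Turning front-down and front-up gives about +0.05 and −0.09 N·m. That is a change of about 0.14, it repeats, and there was a clear knock (−8.5 N) on one tip. The middle case is the rattling one, so I bring it out in front.

```bash
python3 -m handwheel '[{"dx":0,"dy":0,"dz":-0.008,"ax":0,"ay":0,"az":0},{"dx":0,"dy":-0.005,"dz":-0.02,"ax":0,"ay":0,"az":0},{"dx":0,"dy":-0.02,"dz":-0.035,"ax":0,"ay":0,"az":0},{"dx":0,"dy":-0.04,"dz":-0.045,"ax":0,"ay":0,"az":0},{"dx":0,"dy":-0.065,"dz":-0.045,"ax":0,"ay":0,"az":0}]'
python3 -m handwheel '[{"dx":0,"dy":-0.025,"dz":0,"ax":0,"ay":0,"az":0},{"dx":0,"dy":-0.05,"dz":0,"ax":0,"ay":0,"az":0},{"dx":0,"dy":-0.075,"dz":0,"ax":0,"ay":0,"az":0},{"dx":0,"dy":-0.095,"dz":0,"ax":0,"ay":0,"az":0},{"dx":0,"dy":-0.105,"dz":0,"ax":0,"ay":0,"az":0}]'
python3 -m handwheel '[{"dx":0,"dy":0,"dz":0,"ax":0,"ay":0,"az":0},{"dx":0,"dy":0,"dz":0,"ax":0,"ay":0,"az":0},{"dx":0,"dy":0,"dz":0,"ax":0,"ay":0,"az":0},{"dx":0,"dy":0,"dz":0,"ax":0,"ay":0,"az":0},{"dx":0,"dy":0,"dz":0,"ax":0,"ay":0,"az":0}]'
python3 -c "
from h import *
from plant import manip
momv()
goal(tw(-.17,0,.185))
for n in ('side','top','wrist'):
    f=manip.grab_frame(n);cv2.imwrite(f'pics/{n}6.png',f['image'])
    np.savez(f'{n}6.npz',**{k:np.array(v) for k,v in f.items()})
im=cv2.imread('pics/side6.png');cv2.imwrite('pics/s6c.png',cv2.resize(im[120:290,200:400],None,fx=3.5,fy=3.5))
im=cv2.imread('pics/top6.png');cv2.imwrite('pics/t6c.png',cv2.resize(im[180:300,245:375],None,fx=5,fy=5))
"
```

```text
time: 17.0
tool_pos: [0.5436, 0.0478, 0.1892]
tool_rot: [0.002, 0.688, 0.725, 0.001]
contact_force: [-0.3, 0.0, -6.0]
gripper_width: 0.573
time: 17.62
tool_pos: [0.4376, 0.0424, 0.1874]
tool_rot: [0.001, 0.688, 0.725, 0.001]
contact_force: [0.9, 0.3, -4.7]
gripper_width: 0.576
time: 18.25
tool_pos: [0.4383, 0.0424, 0.1862]
tool_rot: [-0.0, 0.688, 0.725, -0.0]
contact_force: [-0.2, -0.5, -4.5]
gripper_width: 0.573
t 19.05 median 0.061 vals [0.061 0.066 0.089 0.012 0.068 0.145 0.097 0.008 0.026 0.051 0.057 0.019
 0.042 0.082 0.061 0.065]
t 19.05 tcp [0.4382 0.0424 0.1863] F [ 0.99  0.27 -5.59] T [-0.004  0.065  0.057] g 0.578
d [-0.0007 -0.0026  0.0013] r [ 0.0001  0.     -0.0002] | per row n=1 [-0.0007 -0.0026  0.0013] [ 0.0001  0.     -0.0002]
```

View pics/s6c.png

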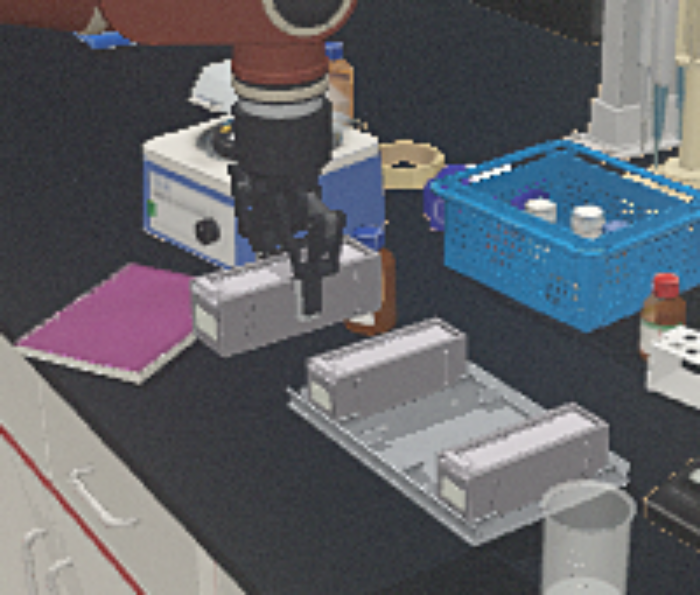

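View pics/wrist6.png

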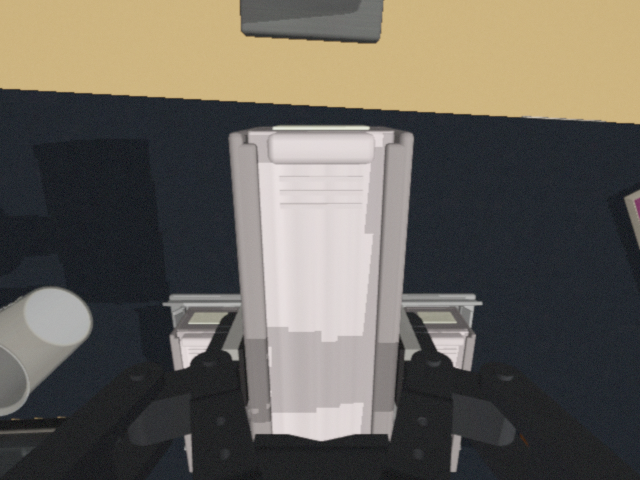

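View pics/t6c.png

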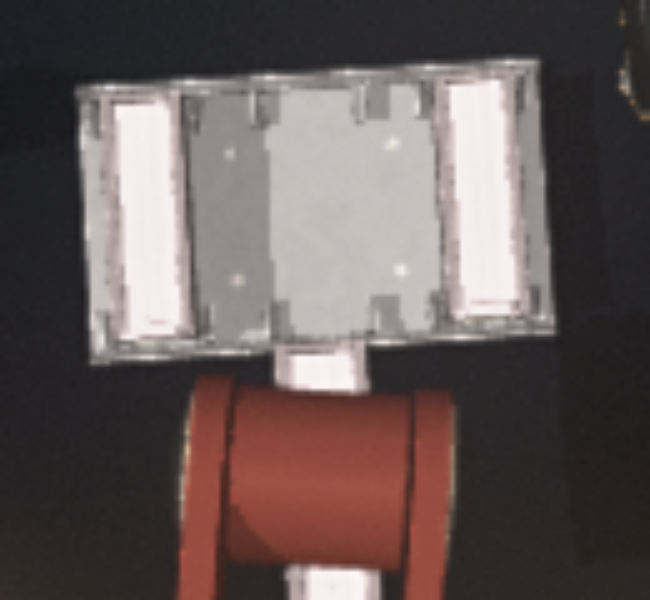

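```bash
python3 -c "
from h import *
f=dict(np.load('wrist6.npz'));P=cloud(f)
q=P[210:420,275:370].reshape(-1,3); q=q[np.abs(q[:,2]-np.median(q[:,2]))<.02]
a=np.linalg.lstsq(np.c_[q[:,:2]-q[:,:2].mean(0),np.ones(len(q))],q[:,2],rcond=None)[0]; print('slope',a[:2],'lid z',a[2],len(q))
f=dict(np.load('wrist6.npz'))
for n,g in (('top0',0),('top6',0)):
    P=cloud(dict(np.load(n+'.npz')));Z=P[...,2]
    for lo,hi in ((262,290),(326,355)):
        m=np.zeros(Z.shape,bool);m[185:252,lo:hi]=1;m&=(Z>.035)&(Z<.07);r=cv2.minAreaRect(P[m][:,:2].astype(np.float32));print(n,np.round(r[0],4),np.round(r[1],4))
from plant import manip
s=manip.state();print(s['time'],abs(s['joint_vel']).max())
"
```

```text
slope [-0.00188681 -0.00059671] lid z 0.21965002024560806 19867
top0 [0.5999 0.1522] [0.1504 0.0504]
top0 [ 0.6108 -0.0513] [0.1505 0.0506]
top6 [0.5999 0.1524] [0.1507 0.0504]
top6 [ 0.6108 -0.0512] [0.1505 0.0499]
19.2 0.0009491816950091981
```

The held case is level, with a lid slope under 0.002, and its centre is about 0.195 m up. The neighbouring cases have not moved (less than 0.3 mm), and the lid is flush in the wrist view (ridge at (320,148)). Handing in.

```bash
python3 -c "
from plant import manip
print(manip.job_done())"
```

```text
the job is handed in; nothing more can be done
None
```

The job is handed in. The arm is holding the middle case, which is the one that rattles, level in front of the tray. No verdict was reported.

- **Lid:** the open lid was on the middle case. I pushed it home until it met a firm stop at about 17 N. It looks flush in the pictures and stayed shut through the shaking.
- **Finding the rattle:** I lifted the middle case first, shook it lengthwise and tipped it about 29° each way. The moment about its width went from about +0.04 N m to about −0.09 and back to +0.05, a change of about 0.14. There was also an 8.5 N knock on one tip, so I did not lift the other two cases.
- **Odd reading:** with the weight at one end, the moment swung by about ±0.15 N m several times a second. I did not find out why. With the weight at the other end, where it is now, the reading is steady.
- **Last checks:**
  - The held case is about 0.195–0.20 m up, about 0.17 m in front of the tray's centre, level (slope under 0.002) and still.
  - The two quiet cases moved less than 0.3 mm by the camera.
  - The bystander items near the tray that show in the last pictures look unmoved. I did not measure them.
  - The clock stood at about 19 s of the 72 s allowed.

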